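Swing the keeper bar off a spring lid

ROBOT

A 6-joint arm with a two-finger parallel gripper is mounted at the origin on the work surface. World frame = base frame: x ahead of the robot, y to its left, z up, the work surface at z = 0. Lengths are in m, angles in degrees, forces in N, time in s.
With the tool pointing down it reaches from about 0.3 to 0.75 m from the base axis. Payload 8.5 kg.
Tool frame: the origin (TCP) lies midway between the tips of the shut fingers; the grasp point (between the pads) lies 19 mm behind it (env.hold_point_z is the distance from the TCP to the grasp point, in m); z points along the fingers, y is the line along which they close (so a half turn about z gives the same grasp; the last joint's range is limited). The gripper opens to 85 mm and grips with 20 to 120 N. Pads are 22 mm wide; open, the fingers measure 114 mm over their backs; the gripper's body (76 mm by 85 mm) begins 54 mm behind the grasp point. The pads swing forward as they close: fully open they stand 13 mm farther back than shut.
Start: joints at [-84.299, 21.807, 74.336, -0, 83.858, -12.336], TCP at [0.17, -0.523, 0.231] pointing down, gripper open.
Joint ranges: [-178.18, 178.18], [-50.72, 133.34], [12.68, 142.11], [-81.47, 261.47], [9.98, 163.14], [-165.26, 165.26]. Speed limits (degrees/s): [136.94, 136.94, 180, 180, 180, 180].

INTERFACE

Orientations are given as a 3x3 rotation matrix whose columns are the frame's x, y, z axes.
In Python, from rig import observe, get_image, camera_info, env gives the robot as it stands.
- The arm moves only by the tool drive_tool, never from a script. Its arguments are lists of equal length, an entry for each row: "offset": the shift along the tool's x, y, z in units of 40 mm (1.0 is 40 mm), a list of three; "turn": the turn, a rotation vector about the tool's x, y, z in units of 6 degrees (1.0 is 6 degrees), a list of three; "hand": the opening, from 0 (shut) to 1 (fully open). A call has exactly 10 rows; each row shifts and turns the commanded pose from where the row before left it, along the tool's axes as they then stand; what a row does not reach is not made up. A row lasts 1/8 s, in which the tool goes at most 62.5 mm and 10.7 degrees, less where a joint would pass 70% of its speed; a pose out of reach is approached as far as the arm can. A call is refused whole if a number of a shift passes 1 or a number of a turn 1, either way. A call with a gripper value outside its range is refused whole. The fingers move at their own pace and stop on an object; "newtons" is the grip in N (left out, the last holds). Time passes only in rows, so rows that do not move let the fingers close, or fill a call up. It gives the time, the measured TCP pose, the force, the opening and the grip force at its end, in the units of the state.
- observe(): the state, without advancing time (a new reading comes with each control period).
- get_image(name): name is "scene" or "top"; returns the picture (400x640x3 uint8, blue, green, red); there is no depth.
- camera_info(name): a dict with "fx", "fy", "cx", "cy" (pixels), "world_to_cam" (4x4, takes a point from world to camera coordinates). Camera axes: x right, y down, z forward; pixel columns grow to the right and rows downward; lengths in m; the calibration is good to about 2 mm. A picture is of the moment at which its call begins. camera_info takes no time and is no camera call.
- env.close_job(): hands the job in; it is judged then, once.
The state is a dict: "time_s": time; "q": joint angles; "qvel": joint speeds; "joint_efforts": joint torques, N m; "position": TCP position; "tool_rot": TCP orientation; "ft_force": force on the tool from outside, world axes, zero at the start; "wrist_torque": the same for the moment, N m; "grip_width": finger opening in m; "gripper_force": force on a finger pad.
Only numpy, scipy, OpenCV 4.12 (cv2) and the standard library are available. Lean on these libraries where they do the work, as an engineer would, in place of code of your own. Each camera call takes 0.05 s, during which the arm holds its last target. There are 200 camera calls.

TASK

Open the parts well in the blue base plate: without lifting the keeper bar, swing it about its pinned end, by pushing near its free end away from the fence, until it rests fully home against the rubber stop post on the pinned side, so that the spring lid pops ajar. Only one end of the bar is pinned and you cannot see which: feel for it, push gently, and never force an end that resists. Leave the bar parked and the lid ajar, and leave the other things on the bench alone.

Things in the scene. Friction and masses are not known exactly. Their poses are not given: they have to be found in the camera images.
- base: Blue base plate fixed to the bench, often turned; top flat, 35 mm above the bench. Origin on its underside, below the bar's middle at the start; x points away from the fence over the lid to the stop posts, y along the bar at the start, to its left end. It reaches from x = -85 to 195 mm, y = -135 to 135 mm. 5 mm high bolt heads in its corners.
- fence (a point): Middle of the fence's foot, on the plate's top (plate x = -25 mm, y = 0): a fixed dark steel strip 12 mm thick (x), 100 mm long (y), 20 mm high, 4 mm behind the bar. Behind it only the last 40 mm of the bar at each end can be reached.
- post_left (a point): Foot, on the plate's top, of the left rubber stop post (plate x = 153, y = +75 mm): fixed, black, 24 mm across, 22 mm high. The bar's flat side is parked against it if the left end is the pinned one.
- post_right (a point): Foot, on the plate's top, of the right rubber stop post (plate x = 153, y = -75 mm): fixed, black, 24 mm across, 22 mm high. The bar's flat side is parked against it if the right end is the pinned one.
- bar_mid (a point): Centre, 7 mm above the plate's top, of the loose steel keeper bar: 180 x 30 mm, 14 mm thick, 26 mm high at the round caps on its ends; 0.4 to 0.6 kg. Lies across the lid. Both ends look alike; one turns on a hidden upright pin (1.5 mm play), which one changes. The free end gives way to some 2 to 5 N, the pinned end not at all. x across the bar, y along it to end_left.
- end_left (a point): Point in the bar under the cap on its +y end, 75 mm from its middle and 15 mm from its end face and its sides, 7 mm above the plate's top. If the right end is the pinned one, this is the end to push.
- end_right (a point): The same at the bar's other (-y) end.
- seat_left (a point): Point on the plate's top below the bar's left end at the start (plate x = 0, y = +75 mm): the pivot axis if the left end is the pinned one.
- seat_right (a point): The same for the right end (plate x = 0, y = -75 mm).
- park_left (a point): Point on the plate's top (plate x = 148, y = +49 mm) above which the end_right point stands when the bar, pinned at its LEFT end, has been swung 80 degrees and touches the left stop post.
- park_right (a point): The same on the right side (plate x = 148, y = -49 mm): where the end_left point stands when the bar, pinned at its RIGHT end, has been swung 80 degrees and touches the right stop post.
- lid (a joint): Angle of the spring lid in rad: 0 closed and flush under the bar; when the bar has swung clear of it (in the last part of the swing) a weak spring pops it to about 0.2. Aluminium plate 88 x 82 x 4 mm, in the plate's top from x = -18 (hinge, beside the fence) to +70 mm, y = -41 to +41 mm.
- lid_edge (a point): Middle of the lid's free edge, on its top face; it rises about 20 mm when the lid is ajar.
- bin: Empty blue plastic bin 150 x 100 x 70 mm, loose beside the plate on its left: leave alone. Origin under its centre.
- driver: Loose screwdriver on the bench to the right of the plate: leave alone.
- funnel: Loose turned aluminium drop-tube, 70 mm wide foot, 75 mm tall, on the bench to the right of the plate: leave alone. Origin under its centre.
There are look-alikes about, which are no part of the job. Of the things that look like the part that bears bar_mid, the largest one is meant.

How it is judged:
By the outcome, as a careful person would: the job done as asked, in the order asked, and still so for the second after the job is handed in, with the robot touching nothing.
It also fails if it takes over 58 s, if anything falls off the work surface, if the arm or the gripper's body presses on something with over 40 N, if the wrist force passes 120 N, or if a joint passes its speed limit or range.

## Working session

There is one attempt and no reset: what is moved stays moved. The work goes in short steps, Python scripts to look and compute and a tool call to move; the robot and the scene stay as the last step left them, time stands still between calls to the robot, and variables do not carry over. Pictures are saved under pics/ and viewed, at most 10 in all, crops included, and the job is handed in when it is done.

Besides the shell and the picture viewer there is one more tool, called after "Emit:" as name(argument=value, ...), one argument or row to a line, values as JSON. drive_tool: Moves the arm, as the interface text tells. Its arguments: {"type":"object","properties":{"offset":{"type":"array"},"turn":{"type":"array"},"hand":{"type":"array"},"newtons":{"type":"number"}},"required":["offset","turn","hand"]}

```bash
mkdir -p pics
cat > h.py <<'E'
import numpy as np, cv2
from rig import observe, get_image, camera_info, env
def ray(name,uv,z):
    c=camera_info(name); T=np.array(c["world_to_cam"]); R=T[:3,:3]; t=T[:3,3]
    o=-R.T@t; d=R.T@np.array([(uv[0]-c["cx"])/c["fx"],(uv[1]-c["cy"])/c["fy"],1])
    return o+d*(z-o[2])/d[2]
def proj(name,p):
    c=camera_info(name); q=np.array(c["world_to_cam"])@np.r_[p,1]
    return np.array([c["fx"]*q[0]/q[2]+c["cx"],c["fy"]*q[1]/q[2]+c["cy"]])
E
python3 - <<'E'
from h import *
for n in("top","scene"): cv2.imwrite(f"pics/{n}0.png",get_image(n))
s=observe(); print(s["time_s"],s["position"],s["tool_rot"],s["ft_force"])
E
```

```text
0.1 [ 0.17026998 -0.52269657  0.23077117] [[ 9.50860016e-01  3.09621074e-01 -1.42644153e-04]
 [ 3.09620982e-01 -9.50859119e-01  1.33529368e-03]
 [ 2.77800571e-04 -1.31384299e-03 -9.99999098e-01]] [-0.08673782  0.15727476  0.09559226]
```

View pics/top0.png

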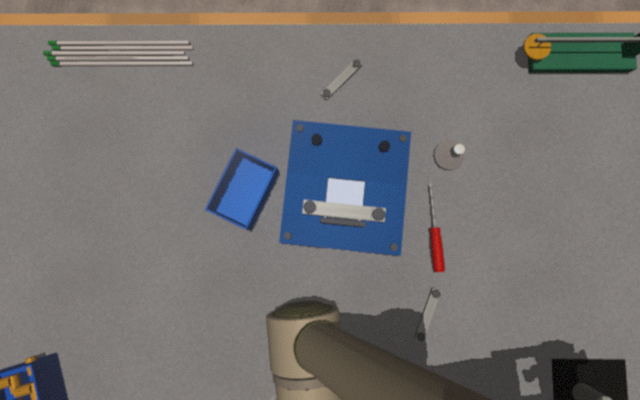

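View pics/scene0.png

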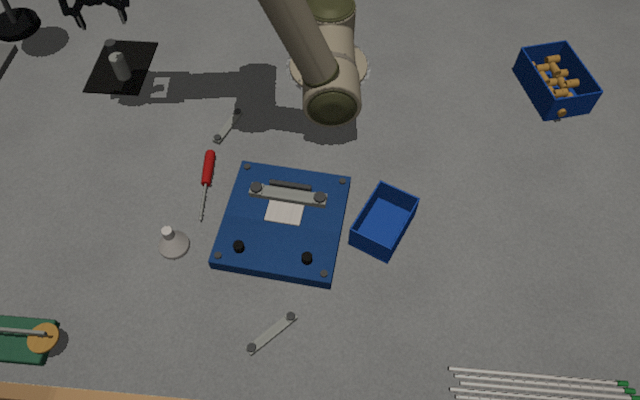

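The top view shows the blue plate with the bar caps near (309,207) and (379,214), the posts at (317,139) and (384,146), and the fence on the robot side at (343,222). The two small loose bars are look-alikes.

Run:
```python
from h import *
im=cv2.imread("pics/top0.png"); hsv=cv2.cvtColor(im,cv2.COLOR_BGR2HSV)
m=cv2.inRange(hsv,(100,120,60),(125,255,255))
cs,_=cv2.findContours(m,cv2.RETR_EXTERNAL,cv2.CHAIN_APPROX_NONE)
c=max(cs,key=cv2.contourArea)
w=np.array([ray("top",p[0],.035)[:2] for p in c],np.float32)
(ce,sz,an)=cv2.minAreaRect(w); print("rect",ce,sz,an); print(cv2.boxPoints((ce,sz,an)))
g=cv2.cvtColor(im,cv2.COLOR_BGR2GRAY)
for n,(u,v),z in (("capL",(309,207),.061),("capR",(379,214),.061),("postL",(317,139),.057),("postR",(384,146),.057)):
    r=9; p=g[v-r:v+r+1,u-r:u+r+1]; 
    mm=cv2.inRange(p,0,45 if 'post' in n else 95)
    k,l,s,cc=cv2.connectedComponentsWithStats(mm)
    i=1+np.argmax(s[1:,4]); print(n,s[i],cc[i]+[u-r,v-r],ray("top",cc[i]+[u-r,v-r],z)[:2], ray("top",(u,v),z)[:2])
cv2.imwrite("pics/crop.png",cv2.resize(im[110:265,265:425],None,fx=3.7,fy=3.7,interpolation=cv2.INTER_CUBIC))
```

```text
rect (0.5373366475105286, -0.06449316442012787) (0.26686328649520874, 0.27679404616355896) 84.14801788330078
[[ 0.38605633 -0.18311864]
 [ 0.6614079  -0.21134025]
 [ 0.688617    0.05413231]
 [ 0.4132654   0.08235392]]
capL [  0   0  19  19 198] [307.65656566 207.20707071] [0.48892036 0.01867165] [0.48937113 0.01577731]
capR [  0   0  19  19 235] [380.27659574 214.42978723] [ 0.47361147 -0.13729751] [ 0.47452937 -0.13457532]
postL [ 4  7  9  8 36] [316.58333333 141.19444444] [ 6.34580428e-01 -4.14033896e-04] [ 0.63949412 -0.00132606]
postR [ 4  5 10 10 77] [383.51948052 146.63636364] [ 0.62234873 -0.14717426] [ 0.6237661  -0.14824717]
```

View pics/crop.png

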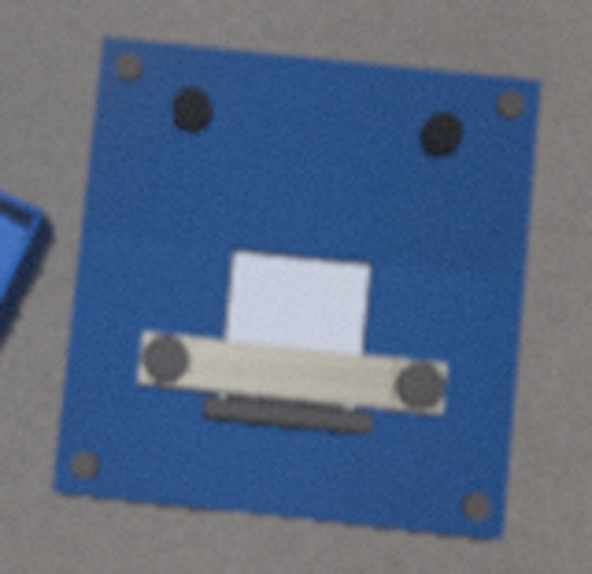

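Emit:
drive_tool(
  offset=[
    [0.92,-0.73,0],
    [0.92,-0.73,0],
    [0.92,-0.73,0],
    [0.92,-0.73,0],
    [0.92,-0.73,0],
    [0.92,-0.73,0],
    [0.92,-0.73,0],
    [0.92,-0.73,0],
    [0.92,-0.73,0],
    [0.92,-0.73,0],
  ],
  turn=[
    [0,0,0],
    [0,0,0],
    [0,0,0],
    [0,0,0],
    [0,0,0],
    [0,0,0],
    [0,0,0],
    [0,0,0],
    [0,0,0],
    [0,0,0],
  ],
  hand=[0,0,0,0,0,0,0,0,0,0],
)

```text
time_s: 1.35
position: [0.4304, -0.1299, 0.2312]
tool_rot: [[0.951, 0.31, -0.0], [0.31, -0.951, 0.0], [-0.0, -0.0, -1.0]]
ft_force: [1.1, -0.7, -0.4]
grip_width: -0.0002
gripper_force: 0.0
```

Emit:
drive_tool(
  offset=[
    [0,0,0.3],
    [0,0,0.3],
    [0,0,0.3],
    [0,0,0.3],
    [0,0,0.3],
    [0,0,0.3],
    [0,0,0.3],
    [0,0,0.3],
    [0,0,0.3],
    [0,0,0.3],
  ],
  turn=[
    [0,0,-1],
    [0,0,-1],
    [0,0,-1],
    [0,0,-1],
    [0,0,-1],
    [0,0,-1],
    [0,0,-1],
    [0,0,-1],
    [0,0,-1],
    [0,0,-1],
  ],
  hand=[0,0,0,0,0,0,0,0,0,0],
)

```text
time_s: 2.6
position: [0.4297, -0.1313, 0.1108]
tool_rot: [[0.204, 0.979, -0.0], [0.979, -0.204, 0.0], [0.0, -0.0, -1.0]]
ft_force: [0.7, 0.6, -0.6]
grip_width: -0.0002
gripper_force: 0.0
```

```bash
cat >> h.py <<'E'
O=np.array([.4826,-.0589]); a=np.radians(-5.85); X=np.array([np.cos(a),np.sin(a)]); Y=np.array([-X[1],X[0]])
def st():
    s=observe(); p=np.array(s["position"]); R=np.array(s["tool_rot"]); d=p[:2]-O
    print("t",round(s["time_s"],2),"plate mm",np.round([d@X*1e3,d@Y*1e3,p[2]*1e3],1),"yaw-plate",round(np.degrees(np.arctan2(R[1,0],R[0,0])-a),1),"F plate",np.round([np.dot(s["ft_force"][:2],X),np.dot(s["ft_force"][:2],Y),s["ft_force"][2]],1),"q",np.round(s["q"],0))
    return s
E
python3 -c "
from h import *
st()"
```

```text
t 2.6 plate mm [-45.3 -77.4 110.8] yaw-plate 84.1 F plate [ 0.6  0.7 -0.6] q [-32.  20. 100.   0.  60. -20.]
```

Emit:
drive_tool(
  offset=[
    [0,0,0.35],
    [0,0,0.35],
    [0,0,0.35],
    [0,0,0.35],
    [0,0,0.35],
    [0,0,0],
    [0,0.1,0],
    [0,0.1,0],
    [0,0,0],
    [0,0,0],
  ],
  turn=[
    [0,0,-0.98],
    [0,0,0],
    [0,0,0],
    [0,0,0],
    [0,0,0],
    [0,0,0],
    [0,0,0],
    [0,0,0],
    [0,0,0],
    [0,0,0],
  ],
  hand=[0,0,0,0,0,0,0,0,0,0],
)

```text
time_s: 3.85
position: [0.4378, -0.1322, 0.0415]
tool_rot: [[0.106, 0.994, 0.0], [0.994, -0.106, -0.0], [-0.0, 0.0, -1.0]]
ft_force: [-0.1, -0.3, 0.8]
grip_width: -0.0
gripper_force: 0.0
```

```bash
python3 -c "
from h import *
st(); cv2.imwrite('pics/s1.png',cv2.resize(get_image('scene')[90:300,180:440],None,fx=3,fy=2.85))"
```

```text
t 3.85 plate mm [-37.1 -77.5  41.5] yaw-plate 89.8 F plate [-0.1 -0.3  0.8] q [-32.  27. 104.   0.  49. -26.]
```

View pics/s1.png

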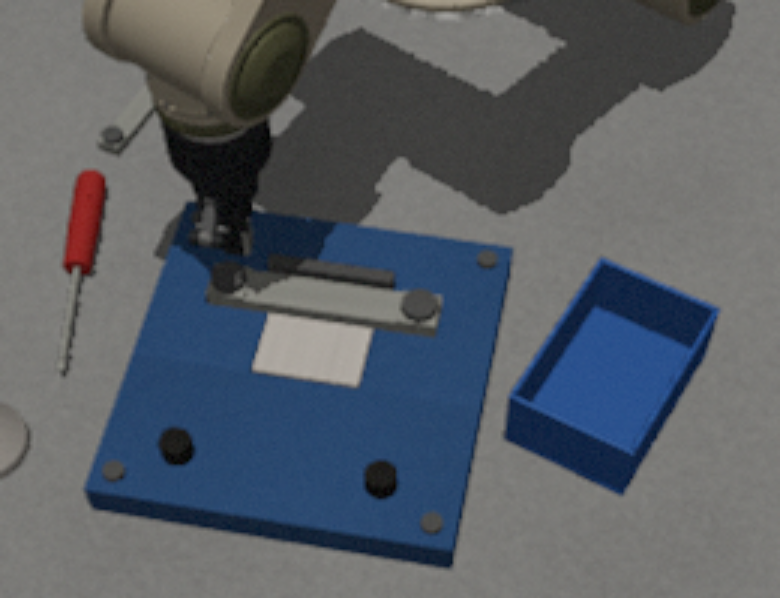

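The shut fingers stand behind the bar's right end (crop ~(225,245)), clear of the fence. Now I feel gently.

Emit:
drive_tool(
  offset=[
    [0,0.02,0],
    [0,0.02,0],
    [0,0.02,0],
    [0,0.02,0],
    [0,0.02,0],
    [0,0.02,0],
    [0,0.02,0],
    [0,0.02,0],
    [0,0,0],
    [0,0,0],
  ],
  turn=[
    [0,0,0],
    [0,0,0],
    [0,0,0],
    [0,0,0],
    [0,0,0],
    [0,0,0],
    [0,0,0],
    [0,0,0],
    [0,0,0],
    [0,0,0],
  ],
  hand=[0,0,0,0,0,0,0,0,0,0],
)

```text
time_s: 5.15
position: [0.4441, -0.1329, 0.0413]
tool_rot: [[0.106, 0.994, -0.0], [0.994, -0.106, 0.0], [0.0, -0.0, -1.0]]
ft_force: [0.3, 0.0, -0.5]
grip_width: 0.0002
gripper_force: 0.0
```

Emit:
drive_tool(
  offset=[
    [0,0.02,0],
    [0,0.02,0],
    [0,0.02,0],
    [0,0,0],
    [0,0,0],
    [0,0,0],
    [0,0,0],
    [0,0,0],
    [0,0,0],
    [0,0,0],
  ],
  turn=[
    [0,0,0],
    [0,0,0],
    [0,0,0],
    [0,0,0],
    [0,0,0],
    [0,0,0],
    [0,0,0],
    [0,0,0],
    [0,0,0],
    [0,0,0],
  ],
  hand=[0,0,0,0,0,0,0,0,0,0],
)

```text
time_s: 6.4
position: [0.4465, -0.1332, 0.0413]
tool_rot: [[0.106, 0.994, 0.0], [0.994, -0.106, -0.0], [-0.0, 0.0, -1.0]]
ft_force: [-0.9, 0.8, -0.0]
grip_width: 0.0001
gripper_force: 0.0
```

```bash
python3 -c "
from h import *
st()"
```

```text
t 6.4 plate mm [-28.3 -77.6  41.3] yaw-plate 89.8 F plate [-1.   0.7 -0. ] q [-31.  28. 103.   0.  50. -25.]
```

Emit:
drive_tool(
  offset=[
    [0,0.02,0],
    [0,0.02,0],
    [0,0.02,0],
    [0,0,0],
    [0,0,0],
    [0,0,0],
    [0,0,0],
    [0,0,0],
    [0,0,0],
    [0,0,0],
  ],
  turn=[
    [0,0,0],
    [0,0,0],
    [0,0,0],
    [0,0,0],
    [0,0,0],
    [0,0,0],
    [0,0,0],
    [0,0,0],
    [0,0,0],
    [0,0,0],
  ],
  hand=[0,0,0,0,0,0,0,0,0,0],
)

```text
time_s: 7.65
position: [0.4489, -0.1334, 0.0413]
tool_rot: [[0.106, 0.994, 0.0], [0.994, -0.106, 0.0], [0.0, 0.0, -1.0]]
ft_force: [-1.0, 0.0, -0.8]
grip_width: -0.0004
gripper_force: 0.1
```

Emit:
drive_tool(
  offset=[
    [0,0.02,0],
    [0,0.02,0],
    [0,0,0],
    [0,0,0],
    [0,0,0],
    [0,0,0],
    [0,0,0],
    [0,0,0],
    [0,0,0],
    [0,0,0],
  ],
  turn=[
    [0,0,0],
    [0,0,0],
    [0,0,0],
    [0,0,0],
    [0,0,0],
    [0,0,0],
    [0,0,0],
    [0,0,0],
    [0,0,0],
    [0,0,0],
  ],
  hand=[0,0,0,0,0,0,0,0,0,0],
)

```text
time_s: 8.9
position: [0.4505, -0.1336, 0.0413]
tool_rot: [[0.106, 0.994, 0.0], [0.994, -0.106, -0.0], [-0.0, 0.0, -1.0]]
ft_force: [-1.1, -0.0, -0.8]
grip_width: -0.0
gripper_force: 0.5
```

Emit:
drive_tool(
  offset=[
    [0,0.02,0],
    [0,0.02,0],
    [0,0,0],
    [0,0,0],
    [0,0,0],
    [0,0,0],
    [0,0,0],
    [0,0,0],
    [0,0,0],
    [0,0,0],
  ],
  turn=[
    [0,0,0],
    [0,0,0],
    [0,0,0],
    [0,0,0],
    [0,0,0],
    [0,0,0],
    [0,0,0],
    [0,0,0],
    [0,0,0],
    [0,0,0],
  ],
  hand=[0,0,0,0,0,0,0,0,0,0],
)

```text
time_s: 10.15
position: [0.4521, -0.1338, 0.0413]
tool_rot: [[0.106, 0.994, 0.0], [0.994, -0.106, -0.0], [-0.0, 0.0, -1.0]]
ft_force: [-1.0, -0.5, 0.7]
grip_width: -0.0
gripper_force: 0.2
```

Emit:
drive_tool(
  offset=[
    [0,0.02,0],
    [0,0.02,0],
    [0,0.02,0],
    [0,0,0],
    [0,0,0],
    [0,0,0],
    [0,0,0],
    [0,0,0],
    [0,0,0],
    [0,0,0],
  ],
  turn=[
    [0,0,0],
    [0,0,0],
    [0,0,0],
    [0,0,0],
    [0,0,0],
    [0,0,0],
    [0,0,0],
    [0,0,0],
    [0,0,0],
    [0,0,0],
  ],
  hand=[0,0,0,0,0,0,0,0,0,0],
)

```text
time_s: 11.4
position: [0.4545, -0.134, 0.0413]
tool_rot: [[0.106, 0.994, 0.0], [0.994, -0.106, 0.0], [0.0, 0.0, -1.0]]
ft_force: [-1.6, -0.3, 0.5]
grip_width: 0.0001
gripper_force: 0.4
```

```bash
python3 -c "
from h import *
st(); A=get_image('scene'); cv2.imwrite('pics/s2.png',cv2.resize(A[150:250,210:350],None,fx=5,fy=5,interpolation=cv2.INTER_CUBIC))"
```

```text
t 11.4 plate mm [-20.3 -77.6  41.3] yaw-plate 89.8 F plate [-1.5 -0.4  0.5] q [-31.  28. 101.   0.  50. -25.]
```

View pics/s2.png

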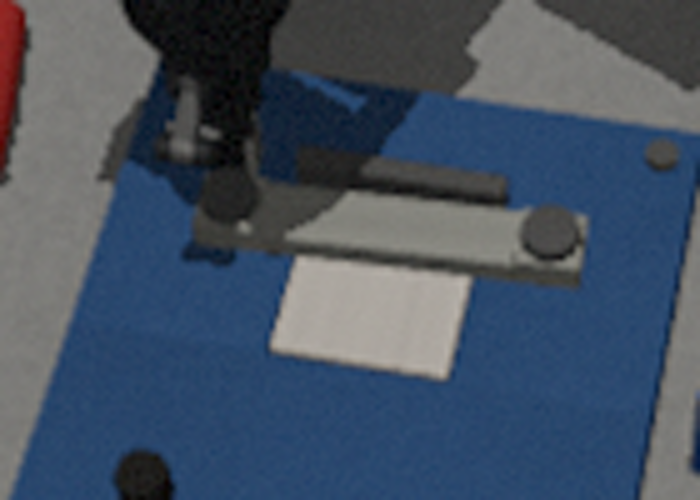

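The fingers are at the right cap (230,192). No clear bar movement yet, and only about 1.5 N, so I keep going gently.

Emit:
drive_tool(
  offset=[
    [0,0.02,0],
    [0,0.02,0],
    [0,0.02,0],
    [0,0,0],
    [0,0,0],
    [0,0,0],
    [0,0,0],
    [0,0,0],
    [0,0,0],
    [0,0,0],
  ],
  turn=[
    [0,0,0],
    [0,0,0],
    [0,0,0],
    [0,0,0],
    [0,0,0],
    [0,0,0],
    [0,0,0],
    [0,0,0],
    [0,0,0],
    [0,0,0],
  ],
  hand=[0,0,0,0,0,0,0,0,0,0],
)

```text
time_s: 12.7
position: [0.4569, -0.1342, 0.0413]
tool_rot: [[0.106, 0.994, 0.0], [0.994, -0.106, -0.0], [-0.0, 0.0, -1.0]]
ft_force: [-0.6, -0.3, 0.1]
grip_width: 0.0002
gripper_force: 0.3
```

```bash
python3 -c "
from h import *
st()
A=cv2.imread('pics/scene0.png');B=get_image('scene'); cv2.imwrite('pics/b.png',B)
for n,(x0,y0,w,h) in dict(R=(249,186,12,12),L=(308,190,22,18),post=(298,249,18,18)).items():
    T=A[y0:y0+h,x0:x0+w]; S=B[y0-8:y0+h+8,x0-8:x0+w+8]
    r=cv2.matchTemplate(cv2.resize(S,None,fx=4,fy=4),cv2.resize(T,None,fx=4,fy=4),cv2.TM_CCOEFF_NORMED)
    _,v,_,l=cv2.minMaxLoc(r); print(n,v,np.array(l)/4-8)
print(proj('scene',[.4826,-.0589,.06])-proj('scene',[.4726,-.0589,.06]))
"
```

```text
t 12.7 plate mm [-17.9 -77.6  41.3] yaw-plate 89.8 F plate [-0.5 -0.3  0.1] q [-31.  29. 101.   0.  50. -25.]
R 0.5683197975158691 [-0.75  3.25]
L 0.9643638730049133 [ 0.25 -0.25]
post 0.9947540163993835 [0. 0.]
[-0.51243301  3.57878668]
```

Emit:
drive_tool(
  offset=[
    [0,0.03,0],
    [0,0.03,0],
    [0,0.03,0],
    [0,0.03,0],
    [0,0,0],
    [0,0,0],
    [0,0,0],
    [0,0,0],
    [0,0,0],
    [0,0,0],
  ],
  turn=[
    [0,0,0],
    [0,0,0],
    [0,0,0],
    [0,0,0],
    [0,0,0],
    [0,0,0],
    [0,0,0],
    [0,0,0],
    [0,0,0],
    [0,0,0],
  ],
  hand=[0,0,0,0,0,0,0,0,0,0],
)

```text
time_s: 14.0
position: [0.4616, -0.1348, 0.0414]
tool_rot: [[0.106, 0.994, 0.0], [0.994, -0.106, -0.0], [-0.0, 0.0, -1.0]]
ft_force: [-0.6, -0.3, 0.2]
grip_width: -0.0001
gripper_force: 0.2
```

```bash
python3 -c "
from h import *
st(); A=get_image('scene'); cv2.imwrite('pics/s3.png',cv2.resize(A[150:250,210:350],None,fx=5,fy=5,interpolation=cv2.INTER_CUBIC))"
```

```text
t 14.0 plate mm [-13.1 -77.6  41.4] yaw-plate 89.8 F plate [-0.5 -0.4  0.2] q [-30.  29. 100.   0.  51. -24.]
```

View pics/s3.png

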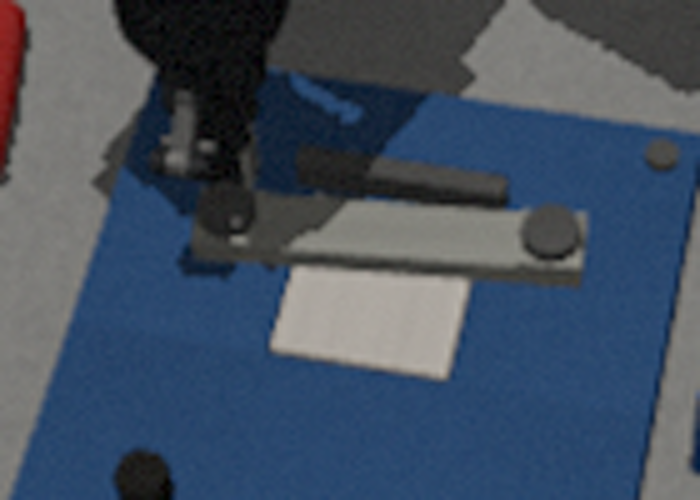

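The bar's right end has swung about 13 mm with under 2 N while the left cap stayed put. So the left end is pinned, and I push the right end round towards the left post.

Emit:
drive_tool(
  offset=[
    [0,0,0],
    [0,0.06,0],
    [-0.02,0.13,0],
    [-0.02,0.13,0],
    [-0.02,0.13,0],
    [-0.02,0.13,0],
    [-0.02,0.13,0],
    [-0.02,0.13,0],
    [-0.02,0.13,0],
    [-0.02,0.13,0],
  ],
  turn=[
    [0,0,-0.4],
    [0,0,-0.5],
    [0,0,-0.33],
    [0,0,-0.33],
    [0,0,-0.33],
    [0,0,-0.33],
    [0,0,-0.33],
    [0,0,-0.33],
    [0,0,-0.33],
    [0,0,-0.33],
  ],
  hand=[0,0,0,0,0,0,0,0,0,0],
)

```text
time_s: 15.3
position: [0.5063, -0.1368, 0.0413]
tool_rot: [[-0.264, 0.965, 0.0], [0.965, 0.264, -0.0], [-0.0, 0.0, -1.0]]
ft_force: [-1.0, -0.8, 0.7]
grip_width: -0.0
gripper_force: 0.8
```

```bash
cat >> h.py <<'E'
def pv():
    s=st(); R=np.array(s["tool_rot"]); p=np.array(s["position"][:2]); v=O+.075*Y-p
    print("pivot in tool x,y mm",np.round([v@R[:2,0]*1e3,v@R[:2,1]*1e3],1),"theta tool",round(np.degrees(np.arctan2(R[1,0],R[0,0])-a)-90,1))
E
python3 -c "
from h import *
pv()"
```

```text
t 15.3 plate mm [ 31.5 -75.1  41.3] yaw-plate 111.1 F plate [-0.9 -0.9  0.7] q [-28.  32.  93.  -0.  55. -43.]
pivot in tool x,y mm [151.3  24.7] theta tool 21.1
```

Emit:
drive_tool(
  offset=[
    [-0.02,0.13,0],
    [-0.02,0.13,0],
    [-0.02,0.13,0],
    [-0.02,0.13,0],
    [-0.02,0.13,0],
    [-0.02,0.13,0],
    [-0.02,0.13,0],
    [-0.02,0.13,0],
    [-0.02,0.13,0],
    [-0.02,0.13,0],
  ],
  turn=[
    [0,0,-0.33],
    [0,0,-0.33],
    [0,0,-0.33],
    [0,0,-0.33],
    [0,0,-0.33],
    [0,0,-0.33],
    [0,0,-0.33],
    [0,0,-0.33],
    [0,0,-0.33],
    [0,0,-0.33],
  ],
  hand=[0,0,0,0,0,0,0,0,0,0],
)

```text
time_s: 16.55
position: [0.5568, -0.1228, 0.0413]
tool_rot: [[-0.575, 0.818, 0.0], [0.818, 0.575, -0.0], [-0.0, 0.0, -1.0]]
ft_force: [-0.8, -1.8, 0.1]
grip_width: 0.0003
gripper_force: 1.0
```

```bash
python3 -c "
from h import *
pv(); A=get_image('scene'); cv2.imwrite('pics/s4.png',cv2.resize(A[150:300,200:360],None,fx=4,fy=4,interpolation=cv2.INTER_CUBIC))"
```

```text
t 16.55 plate mm [ 80.3 -56.   41.3] yaw-plate 130.9 F plate [-0.6 -1.9  0.1] q [-24.  35.  86.  -0.  59. -59.]
pivot in tool x,y mm [151.6  25.2] theta tool 40.9
```

View pics/s4.png

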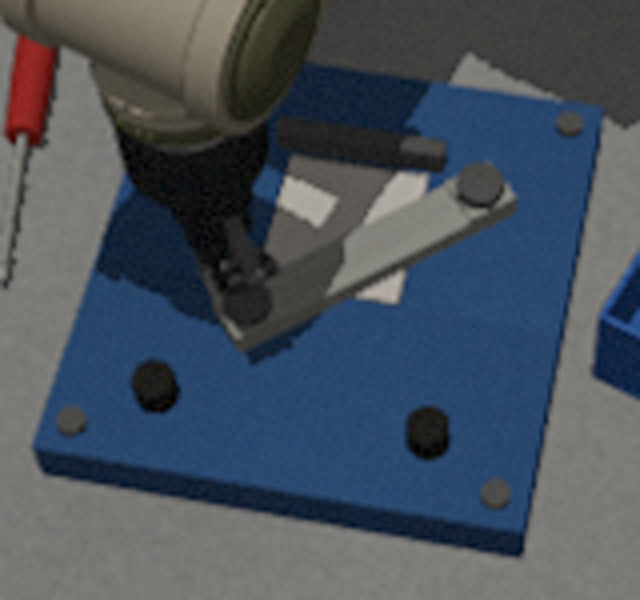

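The bar is at about 41°, still turning about its left cap (480,185), and the lid is still partly covered. I continue.

Emit:
drive_tool(
  offset=[
    [-0.02,0.13,0],
    [-0.02,0.13,0],
    [-0.02,0.13,0],
    [-0.02,0.13,0],
    [-0.02,0.13,0],
    [-0.02,0.13,0],
    [-0.02,0.13,0],
    [-0.02,0.13,0],
    [-0.02,0.13,0],
    [-0.02,0.13,0],
  ],
  turn=[
    [0,0,-0.33],
    [0,0,-0.33],
    [0,0,-0.33],
    [0,0,-0.33],
    [0,0,-0.33],
    [0,0,-0.33],
    [0,0,-0.33],
    [0,0,-0.33],
    [0,0,-0.33],
    [0,0,-0.33],
  ],
  hand=[0,0,0,0,0,0,0,0,0,0],
)

```text
time_s: 17.85
position: [0.5995, -0.0926, 0.0413]
tool_rot: [[-0.818, 0.575, 0.0], [0.575, 0.818, -0.0], [-0.0, 0.0, -1.0]]
ft_force: [0.9, -3.2, 0.8]
grip_width: 0.0002
gripper_force: 1.0
```

Emit:
drive_tool(
  offset=[
    [-0.02,0.13,0],
    [-0.02,0.13,0],
    [-0.02,0.13,0],
    [-0.02,0.13,0],
    [-0.02,0.13,0],
    [-0.02,0.13,0],
    [0,0.065,0],
    [-0.02,0.065,0],
    [0,0,0],
    [0,0,0],
  ],
  turn=[
    [0,0,-0.33],
    [0,0,-0.33],
    [0,0,-0.33],
    [0,0,-0.33],
    [0,0,-0.33],
    [0,0,-0.33],
    [0,0,-0.16],
    [0,0,-0.16],
    [0,0,0],
    [0,0,0],
  ],
  hand=[0,0,0,0,0,0,0,0,0,0],
)

```text
time_s: 19.1
position: [0.6216, -0.0636, 0.0412]
tool_rot: [[-0.931, 0.366, -0.001], [0.366, 0.931, 0.001], [0.001, 0.0, -1.0]]
ft_force: [-0.2, -0.6, 1.0]
grip_width: -0.0003
gripper_force: 0.1
```

```bash
python3 -c "
from h import *
pv(); A=get_image('scene'); cv2.imwrite('pics/s5.png',cv2.resize(A[150:300,200:360],None,fx=4,fy=4,interpolation=cv2.INTER_CUBIC))"
```

```text
t 19.1 plate mm [138.8   9.5  41.2] yaw-plate 164.4 F plate [-0.2 -0.6  1. ] q [-17.  40.  76.   0.  64. -85.]
pivot in tool x,y mm [151.3  25.7] theta tool 74.4
```

View pics/s5.png

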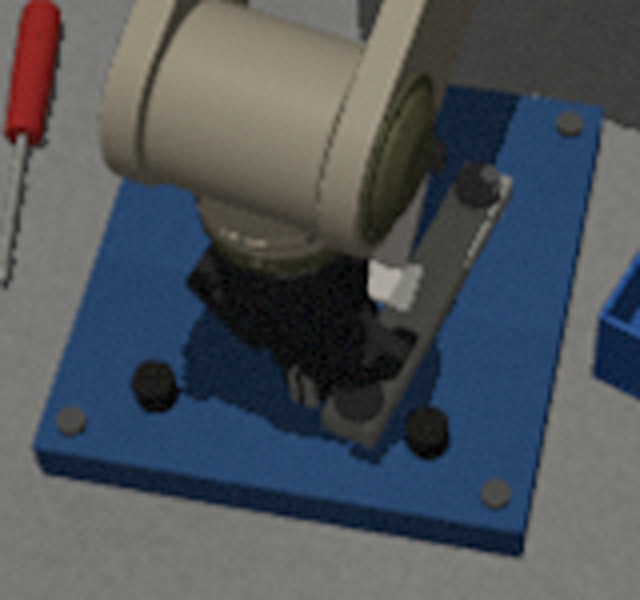

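The bar is nearly at the left post (430,430), with a small gap left. Now a slow finish.

Emit:
drive_tool(
  offset=[
    [-0.006,0.033,0],
    [-0.006,0.033,0],
    [-0.006,0.033,0],
    [-0.006,0.033,0],
    [-0.006,0.033,0],
    [-0.006,0.033,0],
    [-0.006,0.033,0],
    [-0.006,0.033,0],
    [0,0,0],
    [0,0,0],
  ],
  turn=[
    [0,0,-0.085],
    [0,0,-0.085],
    [0,0,-0.085],
    [0,0,-0.085],
    [0,0,-0.085],
    [0,0,-0.085],
    [0,0,-0.085],
    [0,0,-0.085],
    [0,0,0],
    [0,0,0],
  ],
  hand=[0,0,0,0,0,0,0,0,0,0],
)

```text
time_s: 20.4
position: [0.6272, -0.0544, 0.0414]
tool_rot: [[-0.954, 0.298, 0.0], [0.298, 0.954, 0.0], [-0.0, 0.0, -1.0]]
ft_force: [-0.5, -0.3, 0.4]
grip_width: 0.0
gripper_force: 0.1
```

Emit:
drive_tool(
  offset=[
    [0,0.02,0],
    [0,0.02,0],
    [0,0.02,0],
    [0,0,0],
    [0,0,0],
    [0,0,0],
    [0,0,0],
    [0,0,0],
    [0,0,0],
    [0,0,0],
  ],
  turn=[
    [0,0,-0.06],
    [0,0,-0.06],
    [0,0,-0.06],
    [0,0,0],
    [0,0,0],
    [0,0,0],
    [0,0,0],
    [0,0,0],
    [0,0,0],
    [0,0,0],
  ],
  hand=[0,0,0,0,0,0,0,0,0,0],
)

```text
time_s: 21.65
position: [0.6279, -0.0522, 0.0413]
tool_rot: [[-0.96, 0.28, -0.0], [0.28, 0.96, 0.0], [0.0, 0.0, -1.0]]
ft_force: [0.3, -0.7, 0.4]
grip_width: 0.0003
gripper_force: 0.4
```

Emit:
drive_tool(
  offset=[
    [0,0.02,0],
    [0,0.02,0],
    [0,0,0],
    [0,0,0],
    [0,0,0],
    [0,0,0],
    [0,0,0],
    [0,0,0],
    [0,0,0],
    [0,0,0],
  ],
  turn=[
    [0,0,-0.06],
    [0,0,0],
    [0,0,0],
    [0,0,0],
    [0,0,0],
    [0,0,0],
    [0,0,0],
    [0,0,0],
    [0,0,0],
    [0,0,0],
  ],
  hand=[0,0,0,0,0,0,0,0,0,0],
)

```text
time_s: 22.9
position: [0.6283, -0.051, 0.0413]
tool_rot: [[-0.962, 0.274, -0.0], [0.274, 0.962, -0.0], [-0.0, -0.0, -1.0]]
ft_force: [-0.7, -5.8, 0.1]
grip_width: 0.0001
gripper_force: 2.5
```

Emit:
drive_tool(
  offset=[
    [0,0.02,0],
    [0,0.02,0],
    [0,0,0],
    [0,0,0],
    [0,0,0],
    [0,0,0],
    [0,0,0],
    [0,0,0],
    [0,0,0],
    [0,0,0],
  ],
  turn=[
    [0,0,0],
    [0,0,0],
    [0,0,0],
    [0,0,0],
    [0,0,0],
    [0,0,0],
    [0,0,0],
    [0,0,0],
    [0,0,0],
    [0,0,0],
  ],
  hand=[0,0,0,0,0,0,0,0,0,0],
)

```text
time_s: 24.15
position: [0.6285, -0.0507, 0.0414]
tool_rot: [[-0.962, 0.275, -0.001], [0.275, 0.962, -0.002], [0.0, -0.002, -1.0]]
ft_force: [-2.2, -9.9, 1.5]
grip_width: -0.0003
gripper_force: 5.4
```

Force climbs to 10 N with no further travel, so the bar is home. Back off gently and lift clear.

Emit:
drive_tool(
  offset=[
    [0,-0.03,0],
    [0,-0.03,0],
    [0,-0.05,0],
    [0,-0.1,0],
    [0,-0.2,0],
    [0,-0.2,0],
    [0,0,-0.5],
    [0,0,-1],
    [0,0,-1],
    [0,0,-1],
  ],
  turn=[
    [0,0,0],
    [0,0,0],
    [0,0,0],
    [0,0,0],
    [0,0,0],
    [0,0,0],
    [0,0,0],
    [0,0,0],
    [0,0,0],
    [0,0,0],
  ],
  hand=[0,0,0,0,0,0,0,0,0,0],
)

```text
time_s: 25.4
position: [0.6218, -0.0731, 0.1827]
tool_rot: [[-0.962, 0.275, -0.0], [0.275, 0.962, 0.0], [0.0, 0.0, -1.0]]
ft_force: [-0.1, -0.2, 0.6]
grip_width: -0.0002
gripper_force: 0.0
```

Emit:
drive_tool(
  offset=[
    [0,-1,0],
    [0,-1,0],
    [0,-1,0],
    [0,-1,0],
    [0,-1,0],
    [0,-1,0],
    [0,-1,0],
    [0,0,0],
    [0,0,0],
    [0,0,0],
  ],
  turn=[
    [0,0,0],
    [0,0,0],
    [0,0,0],
    [0,0,0],
    [0,0,0],
    [0,0,0],
    [0,0,0],
    [0,0,0],
    [0,0,0],
    [0,0,0],
  ],
  hand=[0,0,0,0,0,0,0,0,0,0],
)

```text
time_s: 26.65
position: [0.5456, -0.3409, 0.1814]
tool_rot: [[-0.962, 0.273, 0.0], [0.273, 0.962, 0.0], [0.0, 0.0, -1.0]]
ft_force: [0.4, 0.5, 0.1]
grip_width: -0.0002
gripper_force: 0.0
```

```bash
python3 -c "
from h import *
st(); A=get_image('scene');B=get_image('top'); f=lambda I:cv2.resize(I,(390,390),interpolation=cv2.INTER_CUBIC)
cv2.imwrite('pics/s6.png',np.hstack([f(A[150:300,200:350]),f(B[110:260,270:420])]))"
```

```text
t 26.65 plate mm [  91.4 -274.1  181.4] yaw-plate 170.0 F plate [0.4 0.5 0.1] q [ -43.   33.   63.    0.   84. -117.]
```

View pics/s6.png

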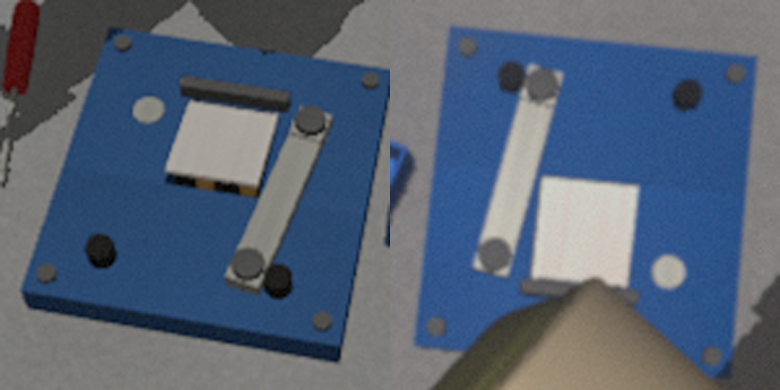

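The bar rests against the left post (left picture (278,280), right picture (512,76)). The lid is ajar, with the well visible under its edge at (215,185).

```bash
python3 -c "
from rig import env
print(env.close_job())"
```

```text
the job is handed in; nothing more can be done
None
```

The left end was the pinned one: I swung the bar by its right end until it sat home against the left stop post (10 N, no further travel), the lid popped ajar, and I handed the job in at about 27 s.

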